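Seat a board in the tilting inspection stage and hold it at the set angle

TASK

Lay the circuit board with the black finned heat sink down flat in the matching pocket of the tilting inspection stage, with the board's white connector at the end next to the graduated arc, and let go of it. Then, for the angled look at its solder joints, take the black lift tab at the plate's far edge and swing the plate up until its pointer lines up with the red index on the arc, with the board still lying in its pocket. Finish while holding the plate still at that angle, because nothing else keeps it up and it drops as soon as it is let go; do not shift the red index and leave the other things on the bench alone.

Things in the scene. Friction and masses are not known exactly. Their poses are not given: they have to be found in the camera images.
- power_board: the board to inspect: green circuit board, 50 x 78 x 2 mm (short side along its x, long side along its y), about 65 g, with a black finned heat sink in the middle and a white connector (8 x 14 x 7 mm above the board) at its +y end; origin at the centre of its underside, z up. It starts flat on the bench, turned at most 0.5 rad from the way it must lie in the pocket
- sink_top (a point): centre of the top of the heat sink on that board: a black finned block 24 mm along the board's x, 40 mm along its y, 24 mm tall on the board, so that its top is 26 mm above the board's underside; take the board here, fingers closing along the board's x
- plug (a point): top of the white connector of that board, 31 mm from the board's centre toward its +y end
- stage: fixed inspection stage: grey base 149 x 178 mm, top 13 mm above the bench; nest plate hinged along the edge nearer the robot; upright white graduated arc on its left. Origin on the bench; x away from the robot, from hinge to lift tab; y to the arc; z up. The arc is a 5 mm band at y = +83 mm, 99 to 119 mm from the hinge axis, top 152 mm above the bench
- tilt (a joint): tilt angle of the nest plate, rad: 0 lying level on its bumpers (start), growing as its far edge is lifted up and toward the robot, stop at 1.3; hardly any friction and no stay, it falls back when let go
- table: the hinged nest plate (grey, 116 x 116 x 12 mm, about 0.4 kg) with the pocket, the lift tab and the pointer; origin 72 mm from the hinge axis on its level, under the middle of the pocket. The hinge axis runs along the stage's y at x = -79 mm of the stage, 40 mm above the bench. x from the hinge to the lift tab, y to the arc, z normal to the plate
- nest (a point): centre of the floor of the pocket in the plate, 72 mm from the hinge axis; x from hinge to tab, y to the arc, z out of the plate. The pocket is 52.5 mm along x by 80.5 mm along y and 4.5 mm deep; it turns with the plate
- tab (a point): grip point on the black lift tab at the plate's far edge, 153 mm from the hinge axis; the tab is 18 mm wide (plate's y), 14 mm thick (plate's z) and sticks out 38 mm from the plate's edge (grip point 23 mm out, 15 mm from its end); at the start 44 mm above the bench, free on both sides, only the bench below. It turns with the plate
- pointer (a point): tip of the plate's black pointer beside the arc, 109 mm from the hinge axis; meets the red index when the plate stands at the set angle
- index (a joint): angle at which the red index stands on the arc, rad, same zero and direction as joint tilt (so the plate is to be brought to tilt = index); clamped stiffly, between 0.5 and 0.85 at the start, not to be moved
- index_mark (a point): white line on the inner face of the red index rider, 109 mm from the hinge axis; its x points radially away from the hinge
- plain_board: green circuit board without heat sink, 55 x 85 x 2 mm, does not fit the pocket; leave alone. Origin at the centre of its underside
- swab_cup: white cup with swabs, 35 mm wide, 71 mm tall, beyond the stage on its right, beside a grey drawer cabinet (175 mm tall, handles from about x = 0.47, y from -0.25 to -0.41 in the world; keep the hand clear of it); leave alone. Origin under its centre
- vial: small capped vial, 25 mm wide, 56 mm tall, to the right of the boards; leave alone. Origin under its centre
Not all that is in view belongs to the job. Of the things that look like the power_board, the larger one is meant.

How it is judged (in metres and radians):
On the way, in this order (a step that is already met when the one before it is completed fails the run):
1. the board lies flat in the pocket of the level plate, connector at the arc end, let go (value of joint tilt below 0.05 rad and z of power_board in the frame of nest between -0.002 and 0.002 m and distance between power_board and nest below 0.004 m and angle between the x axis of power_board and the x axis of nest, either way round below 0.06 rad and angle between the z axis of power_board and the z axis of nest, either way round below 0.05 rad and y of plug in the frame of nest above 0.02 m and contact force between the fingers and power_board below 0.05 N), for 0.3 s.
2. the plate is swung up to the red index and held there (angle between the x axis of pointer and the x axis of index_mark, either way round below 0.06 rad and contact force between the fingers and table above 0.8 N), for 0.3 s.
At the end, for the whole second after the job is handed in: the plate stands still (under 0.05 rad/s) within 0.06 rad (3.4 degrees) of the red index, carried by the fingers (contact force over 0.8 N), and the board lies untouched on the floor of the pocket (within 4 mm of its centre, flat within 0.05 rad), connector end next to the arc (all of step 2 and value of joint tilt above 0.4 rad and velocity of joint tilt between -0.05 and 0.05 rad/s and contact force between the fingers and power_board below 0.05 N and z of power_board in the frame of nest between -0.002 and 0.002 m and distance between power_board and nest below 0.004 m and angle between the z axis of power_board and the z axis of nest, either way round below 0.05 rad and y of plug in the frame of nest above 0.02 m); the arm keeps its last pose, push and grip.
It fails at once if the red index was shifted (distance of index_mark from where it was at the start of the episode above 0.005 m).
It fails at once if a bystander was disturbed (distance of any of plain_board, swab_cup, vial from where it was at the start of the episode above 0.02 m).
It also fails if it takes over 64 s, if anything falls off the work surface, if the arm or the gripper's body presses on something with over 40 N, if the wrist force passes 120 N, or if a joint passes its speed limit or range.

ROBOT

A 6-joint arm with a two-finger parallel gripper is mounted at the origin on the work surface; the furniture and walls round the work are solid. World frame = base frame: x ahead of the robot, y to its left, z up, the work surface at z = 0. Lengths are in mm, angles in rad, forces in N, time in s.
With the tool pointing down it reaches from about 275 to 750 mm from the base axis. Payload 10.2 kg.
Tool frame: the origin (TCP) lies between the finger pads; the fingertips stand 11 mm ahead of it and the grasp point (between the pads) lies 8 mm behind it; z points along the fingers, y is the line along which they close (so a half turn about z gives the same grasp; the last joint's range is limited). The gripper opens to 85 mm and grips with 20 to 120 N. Pads are 22 mm wide; open, the fingers measure 114 mm over their backs; the gripper's body (76 mm by 85 mm) begins 54 mm behind the grasp point. The pads swing forward as they close: fully open they stand 13 mm farther back than shut.
Start: joints at [-1.455, 0.313, 1.498, -0, 1.331, -0.223], TCP at [174.474, -495.167, 242.294] pointing down, gripper open.
Joint ranges: [-2.94, 2.94], [-0.97, 2.17], [0.19, 2.56], [-1.23, 4.37], [0.02, 3.11], [-2.88, 2.88]. Speed limits (rad/s): [2.39, 2.39, 3.01, 3.14, 3.14, 3.14].

INTERFACE

Orientations are given as a unit quaternion [w, x, y, z].
In Python, from rig import sense, eyes, finish_job gives the robot as it stands.
- The arm moves only by the shell command python3 -m jog 'ROWS' [FORCE]. ROWS is JSON, a list of rows, each a list of 7 numbers: the shift along the tool's x, y, z in m, then the turn, a rotation vector about the tool's x, y, z in rad, then the finger opening in m, from 0 to 0.0854. In form: [[dx, dy, dz, rx, ry, rz, gripper], ...]. A call has 1 to 5 rows; each row shifts and turns the commanded pose from where the row before left it, along the tool's axes as they then stand; what a row does not reach is not made up. A row lasts 1/10 s, in which the tool goes at most 50 mm and 8.59 degrees, less where a joint would pass 70% of its speed; a pose out of reach is approached as far as the arm can. A call is refused whole if a number of a shift passes 0.05 or a number of a turn 0.15, either way. A call with a gripper value outside its range is refused whole. The fingers move at their own pace and stop on an object; FORCE is the grip in N (left out, the last holds). Time passes only in rows, so rows that do not move let the fingers close. It gives the time, the measured TCP pose, the force, the opening and the grip force at its end, in the units of the state.
- sense(): the state, without advancing time (a new reading comes with each control period).
- eyes.capture(name): name is "side" or "top" or "wrist"; returns the picture (420x560x3 uint8, red, green, blue); there is no depth.
- eyes.calibration(name): a dict with "fx", "fy", "cx", "cy" (pixels), "cam_to_world" (4x4, takes a point from camera to world coordinates); the wrist camera has in their place "mount" (4x4, takes a point from camera to tool coordinates, whose origin is the TCP and whose axes are the flange's). Camera axes: x right, y down, z forward; pixel columns grow to the right and rows downward; lengths in mm; the calibration is good to about 2 mm. A picture is of the moment at which its call begins: read the wrist's pose just before it. calibration takes no time and is no camera call.
- finish_job(): hands the job in; it is judged then, once.
The state is a dict: "time_s": time; "joints": joint angles; "dq": joint speeds; "tau": joint torques, N m; "eef_pos": TCP position; "ee_rot": TCP orientation; "force": force on the tool from outside, world axes, zero at the start; "wrist_torque": the same for the moment, N m; "grip_width": opening from 0.0 (shut) to 1.0 (fully open); "grip_force": force on a finger pad.
Only numpy, scipy, OpenCV 4.12 (cv2) and the standard library are available. Lean on these libraries where they do the work, as an engineer would, in place of code of your own. Each camera call takes 0.05 s, during which the arm holds its last target. There are 200 camera calls.

## Working session

There is one attempt and no reset: what is moved stays moved. The work goes in short steps, Python scripts to look and compute and a shell command to move; the robot and the scene stay as the last step left them, time stands still between calls to the robot, and variables do not carry over. Pictures are saved under pics/ and viewed, at most 10 in all, crops included, and the job is handed in when it is done.

```bash
mkdir -p pics; ls
cat > h.py <<'E'
import numpy as np,cv2,json
from rig import sense,eyes
from scipy.spatial.transform import Rotation as R
def rot(q): return R.from_quat([q[1],q[2],q[3],q[0]])
def snap(n,f):
    im=eyes.capture(n); cv2.imwrite('pics/'+f,im[:,:,::-1]); return im
def T(n,s=None):
    c=eyes.calibration(n)
    if 'cam_to_world' in c: return c,np.array(c['cam_to_world'])
    s=s or sense(); M=np.eye(4); M[:3,:3]=rot(s['ee_rot']).as_matrix(); M[:3,3]=s['eef_pos']
    return c,M@np.array(c['mount'])
def ray(n,u,v,z,s=None):
    c,M=T(n,s); d=M[:3,:3]@[(u-c['cx'])/c['fx'],(v-c['cy'])/c['fy'],1]; o=M[:3,3]
    return o+d*(z-o[2])/d[2]
def proj(n,p,s=None):
    c,M=T(n,s); q=np.linalg.inv(M)@np.r_[p,1]
    return c['fx']*q[0]/q[2]+c['cx'],c['fy']*q[1]/q[2]+c['cy']
E
python3 - <<'E'
from h import *
print(sense())
a=snap('top','top0.png');b=snap('side','side0.png')
for n in('top','side','wrist'): print(n,eyes.calibration(n))
E
```

```text
pics
{'time_s': 0.0, 'joints': array([-1.45538042e+00,  3.13453925e-01,  1.49842003e+00,  3.27660611e-06,
        1.33096074e+00, -2.23412700e-01]), 'dq': array([-0.00119219, -0.00206029,  0.00021153,  0.00232219, -0.00063349,
        0.00114262]), 'tau': array([ 3.48466738e-04, -4.12266469e+01, -2.59748268e+01, -1.07827639e-04,
        4.09423184e-03, -2.88862668e-05]), 'eef_pos': array([ 174.45699278, -494.92556529,  241.73946632]), 'ee_rot': array([-6.20029349e-04,  9.85683563e-01,  1.68604650e-01,  3.51066604e-05]), 'force': array([ 0.6174686 , -0.13185388,  0.11297126]), 'wrist_torque': array([0.03571562, 0.02035351, 0.00537928]), 'grip_force': 0.0, 'grip_width': 1.004956746060736}
top {'fx': 473.75834394987345, 'fy': 473.75834394987345, 'cx': 281.1209011937305, 'cy': 208.80931937523778, 'cam_to_world': array([[ 1.94413736e-02, -9.96971096e-01,  7.53038285e-02,
         4.03218370e+02],
       [-9.99214820e-01, -1.67739607e-02,  3.58939875e-02,
        -2.18699145e+02],
       [-3.45221246e-02, -7.59425298e-02, -9.96514403e-01,
         9.90408635e+02],
       [ 0.00000000e+00, 
[... 284 characters left out ...]
52e-01, -3.66071493e-01,  8.66630636e-01,
        -9.30300944e+02],
       [-1.35435160e-02, -9.19193661e-01, -3.93572848e-01,
         4.03884726e+02],
       [ 0.00000000e+00,  0.00000000e+00,  0.00000000e+00,
         1.00000000e+00]])}
wrist {'fx': 368.52791824113774, 'fy': 368.52791824113774, 'cx': 280.24699202777134, 'cy': 212.2188761687802, 'mount': array([[-1.34362275e-03, -9.45641870e-01, -3.25207086e-01,
         8.40260303e+01],
       [ 9.99998286e-01, -8.56428189e-04, -1.64124990e-03,
         6.73818731e-01],
       [ 1.27351811e-03, -3.25208734e-01,  9.45641400e-01,
        -1.31994114e+02],
       [ 0.00000000e+00,  0.00000000e+00,  0.00000000e+00,
         1.00000000e+00]])}
```

View pics/top0.png

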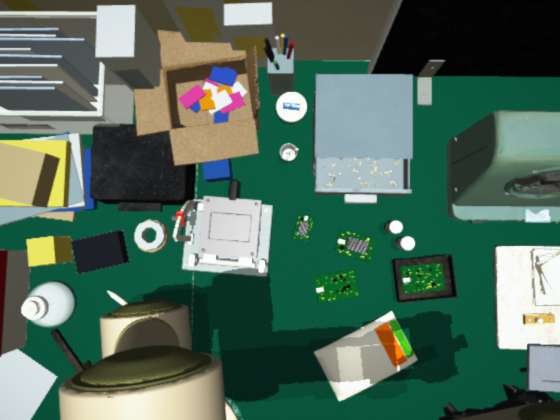

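View pics/side0.png

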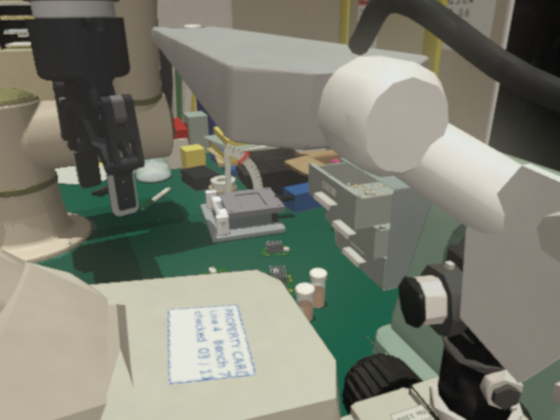

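The top view shows two boards with heat sinks: a small one at (303,228) and a larger one at (354,245). There are also plain boards at (337,286) and in the tray at (424,278), vials at (395,227) and (406,243), and the stage at (230,230) with its tab at (234,188). The larger board, (354,245), fits the description, so I'll confirm it in a crop.

Run:
```python
import cv2
a=cv2.imread('pics/top0.png')
c1=cv2.resize(a[210:300,280:420],None,fx=5,fy=5,interpolation=cv2.INTER_CUBIC)[:, :700]
c=cv2.resize(a[175:280,165:285],None,fx=5.6,fy=5.6,interpolation=cv2.INTER_CUBIC)
cv2.imwrite('pics/c1.png',c1);cv2.imwrite('pics/c2.png',c)
```

```text
(no output)
```

View pics/c1.png

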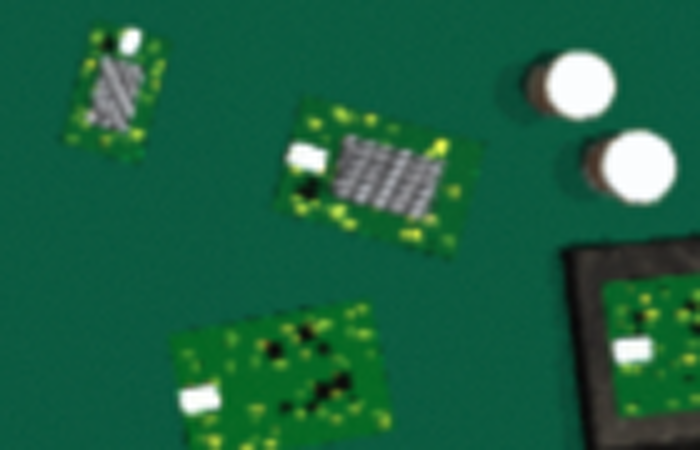

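View pics/c2.png

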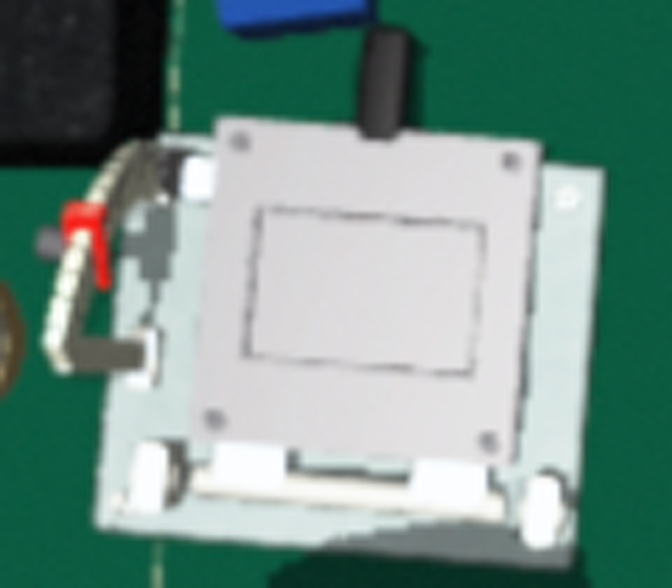

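The crop confirms it: the larger heat-sink board has corners at crop (302,95), (485,143), (452,258) and (275,208), and its white connector is at the left end, toward the arc. The stage pocket corners are at crop (258,208), (487,225), (472,376) and (243,355). The tab is at (385,80) and the red index at (85,220).

Run:
```python
from h import *
def b(p): return (p[0]+.5)/5-.5+280,(p[1]+.5)/5-.5+210
def s(p): return (p[0]+.5)/5.6-.5+165,(p[1]+.5)/5.6-.5+175
def rect(P,name):
    # order TL,TR,BR,BL ; image left=+y, up=+x
    P=np.array(P);c=P.mean(0);y=(P[0]+P[3]-P[1]-P[2])/2;x=(P[0]+P[1]-P[2]-P[3])/2
    print(name,c.round(1),np.hypot(*y[:2]).round(1),np.hypot(*x[:2]).round(1),'yaw',np.arctan2(-y[0],y[1]).round(3),np.arctan2(x[1],x[0]).round(3))
rect([ray('top',*b(p),2) for p in [(302,95),(485,143),(452,258),(275,208)]],'board')
rect([ray('top',*b(p),26) for p in [(350,136),(444,160),(426,218),(335,194)]],'sink')
print('conn',ray('top',*b((306,157)),9))
for z in(46,50,54): rect([ray('top',*s(p),z) for p in [(258,208),(487,225),(472,376),(243,355)]],'pocket%d'%z)
print('base',[ray('top',*s(p),13).round(1) for p in[(160,133),(605,168),(570,568),(97,528)]])
print('tab tip/root',ray('top',*s((390,30)),51),ray('top',*s((380,138)),51))
print(rot(sense()['ee_rot']).as_matrix().round(3))
```

```text
board [ 405.8 -338.1    2. ] 76.7 48.8 yaw -0.248 -0.248
sink [ 405.4 -339.4   26. ] 38.3 24.4 yaw -0.236 -0.268
conn [ 412.98460912 -307.58612629    9.        ]
pocket46 [437.3 -82.4  46. ] 82.6 53.5 yaw -0.064 -0.073
pocket50 [437.1 -83.   50. ] 82.2 53.3 yaw -0.064 -0.073
pocket54 [437.  -83.6  54. ] 81.9 53.0 yaw -0.064 -0.073
base [array([495.9,   0.6,  13. ]), array([ 485.6, -165.7,   13. ]), array([ 338.4, -155.9,   13. ]), array([349.2,  19.1,  13. ])]
tab tip/root [530.67983791 -89.62993775  51.        ] [491.77467922 -87.09379887  51.        ]
[[ 0.943  0.332 -0.   ]
 [ 0.332 -0.943  0.001]
 [ 0.    -0.001 -1.   ]]
```

```bash
cat >> h.py <<'E'
def plan(p,yaw,n,pitch=0.,s=None):
    """rows to reach TCP p(mm); yaw = world angle of tool y (tool down), then tilt about world-horizontal tool y by pitch"""
    s=s or sense(); A=rot(s['ee_rot']); y=np.array([np.cos(yaw),np.sin(yaw),0]); z=np.array([0,0,-1.]); x=np.cross(y,z)
    B=R.from_matrix(np.c_[x,y,z])*R.from_euler('y',pitch)
    w=(A.inv()*B).as_rotvec(); d=(np.array(p)-s['eef_pos'])/1000
    for i in range(n):
        Ai=A*R.from_rotvec(w*i/n); print((Ai.inv().apply(d/n)).round(4).tolist(),(w/n).round(4).tolist())
E
python3 - <<'E'
from h import *
plan([405,-338.5,160],-0.25,10)
E
```

```text
[0.0269, -0.0071, 0.0082] [-0.0001, -0.0001, -0.0982]
[0.0275, -0.0044, 0.0082] [-0.0001, -0.0001, -0.0982]
[0.0278, -0.0017, 0.0082] [-0.0001, -0.0001, -0.0982]
[0.0278, 0.001, 0.0082] [-0.0001, -0.0001, -0.0982]
[0.0276, 0.0038, 0.0082] [-0.0001, -0.0001, -0.0982]
[0.0271, 0.0065, 0.0082] [-0.0001, -0.0001, -0.0982]
[0.0263, 0.0091, 0.0082] [-0.0001, -0.0001, -0.0982]
[0.0253, 0.0116, 0.0082] [-0.0001, -0.0001, -0.0982]
[0.0241, 0.014, 0.0082] [-0.0001, -0.0001, -0.0982]
[0.0226, 0.0163, 0.0082] [-0.0001, -0.0001, -0.0982]
```

```bash
python3 -m jog '[[0.027,-0.007,0,0,0,-0.098,0.06],[0.0275,-0.0045,0,0,0,-0.098,0.06],[0.028,-0.0015,0,0,0,-0.098,0.06],[0.028,0.001,0.01,0,0,-0.098,0.06],[0.0275,0.004,0.01,0,0,-0.098,0.06]]' 40
python3 -m jog '[[0.027,0.0065,0.01,0,0,-0.098,0.06],[0.0265,0.009,0.01,0,0,-0.098,0.06],[0.025,0.0115,0.02,0,0,-0.098,0.06],[0.024,0.014,0.02,0,0,-0.098,0.06],[0.0225,0.0165,0,0,0,-0.098,0.06]]'
python3 -m jog '[[0,0,0,0,0,0,0.06],[0,0,0,0,0,0,0.06]]'
python3 - <<'E'
from h import *
s=sense();print(s['eef_pos'],s['ee_rot']); im=snap('wrist','w1.png'); 
for p in [(405.5,-338.5,2)]: print(proj('wrist',p,s))
np.save('s1.npy',np.r_[s['eef_pos'],s['ee_rot']])
E
```

```text
time_s: 0.6
eef_pos: [291.1, -416.4, 221.9]
ee_rot: [0.0, 0.915, 0.404, 0.0]
force: [-0.3, -0.4, 0.3]
grip_width: 0.703
grip_force: 0.0
time_s: 1.1
eef_pos: [405.5, -337.6, 159.5]
ee_rot: [-0.003, 0.789, 0.614, 0.0]
force: [-0.4, -0.1, 0.2]
grip_width: 0.707
grip_force: 0.0
time_s: 1.3
eef_pos: [405.5, -339.3, 162.1]
ee_rot: [-0.0, 0.79, 0.613, -0.0]
force: [-1.1, -0.3, 0.5]
grip_width: 0.7
grip_force: 0.0
[ 405.47223313 -339.31900805  162.12635942] [-1.83412763e-04  7.90407785e-01  6.12581006e-01 -1.00793505e-04]
(np.float64(279.8763238001106), np.float64(192.06840444238748))
```

View pics/w1.png

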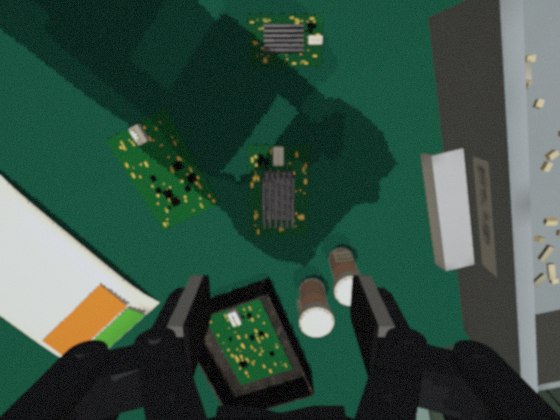

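The wrist view shows the board square to the tool: sink top from (264,171) to (294,228), connector at (278,155), small board at (285,40).

Run:
```python
from h import *
a=np.load('s1.npy'); s=dict(eef_pos=a[:3],ee_rot=a[3:])
print(ray('wrist',279.5,199.5,26,s), ray('wrist',278.5,155,9,s))
im=cv2.imread('pics/w1.png')
c=cv2.resize(im[130:250,220:340],None,fx=5,fy=5,interpolation=cv2.INTER_CUBIC); cv2.imwrite('pics/c3.png',c)
```

```text
[ 405.48845406 -337.53474076   26.        ] [ 412.47351138 -307.39996762    9.        ]
```

View pics/c3.png

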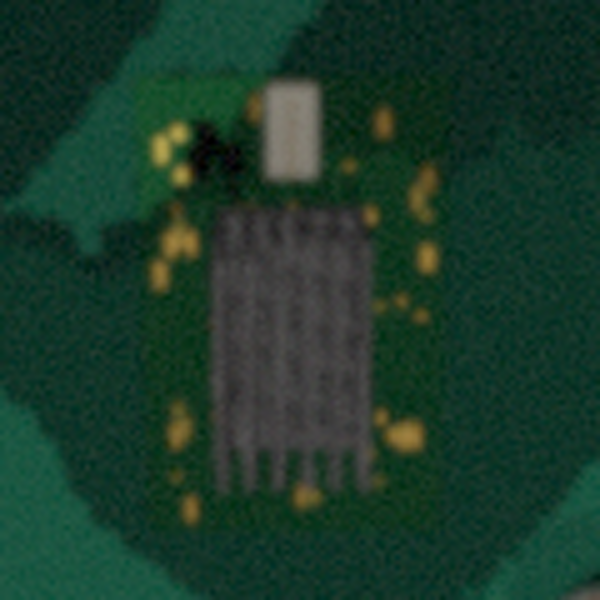

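The board is aligned with the tool within about 0.01 rad and its centre is 1 mm off along tool x. I'll descend to it.

```bash
python3 -m jog '[[0.001,0,0.03,0,0,0,0.05],[0,0,0.035,0,0,0,0.05],[0,0,0.035,0,0,0,0.05],[0,0,0.02,0,0,0,0.05],[0,0,0.015,0,0,0,0.05]]' 40
python3 -m jog '[[0,0,0.0,0,0,0,0.05],[0,0,0.009,0,0,0,0.05],[0,0,0,0,0,0,0.05]]'
```

```text
time_s: 1.85
eef_pos: [404.6, -338.9, 26.0]
ee_rot: [-0.001, 0.791, 0.612, -0.0]
force: [-0.0, 0.5, 0.9]
grip_width: 0.586
grip_force: 0.0
time_s: 2.15
eef_pos: [405.4, -338.7, 18.2]
ee_rot: [-0.0, 0.791, 0.612, -0.0]
force: [-0.7, -0.7, 0.7]
grip_width: 0.587
grip_force: 0.0
```

```bash
python3 -m jog '[[0,0,0,0,0,0,0.015],[0,0,0,0,0,0,0.015],[0,0,0,0,0,0,0.015],[0,0,0,0,0,0,0.015],[0,0,0,0,0,0,0.015]]' 40
python3 -m jog '[[0,0,-0.02,0,0,0,0.015],[0,0,-0.03,0,0,0,0.015],[0,0,-0.03,0,0,0,0.015],[0,0,-0.03,0,0,0,0.015],[0,0,0,0,0,0,0.015]]'
python3 - <<'E'
from h import *
s=sense();im=snap('wrist','w2.png');np.save('s2.npy',np.r_[s['eef_pos'],s['ee_rot']])
print(rot(s['ee_rot']).as_matrix().round(3))
plan([437,-83,130],-0.068,10)
E
```

```text
time_s: 2.65
eef_pos: [406.0, -338.9, 19.1]
ee_rot: [0.001, 0.79, 0.613, -0.0]
force: [0.2, -0.1, 5.8]
grip_width: 0.271
grip_force: 40.8
time_s: 3.15
eef_pos: [406.8, -339.7, 132.0]
ee_rot: [0.003, 0.79, 0.613, 0.0]
force: [0.2, -0.2, -1.1]
grip_width: 0.271
grip_force: 39.9
[[ 0.249  0.968  0.004]
 [ 0.968 -0.249 -0.005]
 [-0.004  0.005 -1.   ]]
[0.0256, -0.0034, -0.0001] [0.0002, 0.0002, -0.0184]
[0.0256, -0.0029, -0.0001] [0.0002, 0.0002, -0.0184]
[0.0257, -0.0025, -0.0001] [0.0002, 0.0002, -0.0184]
[0.0257, -0.002, -0.0001] [0.0002, 0.0002, -0.0184]
[0.0257, -0.0015, -0.0001] [0.0002, 0.0002, -0.0184]
[0.0258, -0.001, -0.0001] [0.0002, 0.0002, -0.0184]
[0.0258, -0.0006, -0.0] [0.0002, 0.0002, -0.0184]
[0.0258, -0.0001, -0.0] [0.0002, 0.0002, -0.0184]
[0.0258, 0.0004, -0.0] [0.0002, 0.0002, -0.0184]
[0.0258, 0.0009, -0.0] [0.0002, 0.0002, -0.0184]
```

View pics/w2.png

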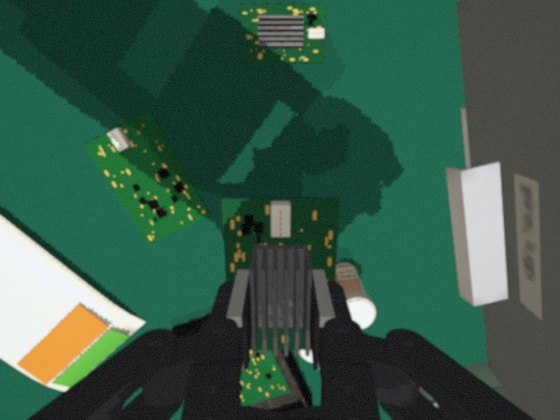

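The board is held square, with its far edge from (222,197) to (339,197) centred at 280.5. I'll carry it to a point short of the stage and look at the pocket there.

```bash
python3 -m jog '[[0.025,-0.0035,0,0,0,-0.018,0.015],[0.025,-0.003,0,0,0,-0.018,0.015],[0.025,-0.0025,0,0,0,-0.018,0.015],[0.025,-0.002,0,0,0,-0.018,0.015],[0.025,-0.0015,0,0,0,-0.018,0.015]]'
python3 -m jog '[[0.025,-0.001,0,0,0,-0.03,0.015],[0.02,-0.0005,0,0,0,-0.03,0.015],[0,0,0,0,0,-0.03,0.015],[0,0,0,0,0,0,0.015],[0,0,0,0,0,0,0.015]]'
python3 - <<'E'
from h import *
a=np.load('s2.npy'); s=dict(eef_pos=a[:3],ee_rot=a[3:])
A=rot(s['ee_rot'])
c=eyes.calibration('wrist');M=np.array(c['mount'])
for u,v in((222,197.5),(339,197.5)):
    d=M[:3,:3]@[(u-c['cx'])/c['fx'],(v-c['cy'])/c['fy'],1];o=M[:3,3];print('edge in tool',o+d*(17-o[2])/d[2])
s=sense();im=snap('wrist','w3.png');np.save('s3.npy',np.r_[s['eef_pos'],s['ee_rot']])
cv2.imwrite('pics/w3b.png',cv2.resize(im[:,:,::-1][0:300,100:500],None,fx=2,fy=2,interpolation=cv2.INTER_CUBIC))
print(s['eef_pos'],rot(s['ee_rot']).as_matrix().round(4))
E
```

```text
time_s: 3.7
eef_pos: [419.8, -212.2, 127.1]
ee_rot: [-0.001, 0.762, 0.648, -0.0]
force: [1.0, -0.4, -0.4]
grip_width: 0.265
grip_force: 39.9
time_s: 4.2
eef_pos: [425.3, -169.6, 127.9]
ee_rot: [-0.0, 0.733, 0.681, -0.0]
force: [0.2, -1.1, -1.4]
grip_width: 0.269
grip_force: 39.9
edge in tool [ 38.92677349 -24.38858661  17.        ]
edge in tool [38.85623247 24.94552323 17.        ]
[ 425.33880986 -169.63801242  127.91320759] [[ 7.320e-02  9.973e-01 -4.000e-04]
 [ 9.973e-01 -7.320e-02  2.000e-04]
 [ 2.000e-04 -5.000e-04 -1.000e+00]]
```

View pics/w3b.png

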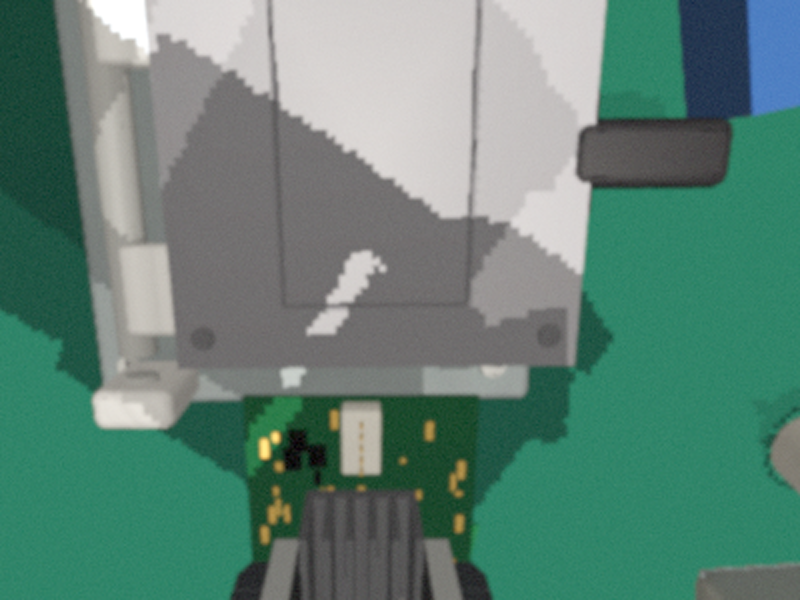

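The wrist view shows the pocket's near corners at crop (284,305) and (470,304), its sides reaching (270,0) and (480,0), and the plate's near edge from (176,367) to (577,366). The tab is at (655,152).

Run:
```python
from h import *
a=np.load('s3.npy'); s=dict(eef_pos=a[:3],ee_rot=a[3:])
g=lambda x,y,z: ray('wrist',100+(x-.5)/2,(y-.5)/2,z,s)
for z in(46,48,50,52,54):
    p=[g(284,305,z),g(470,304,z),g(270,0,z),g(480,0,z)]
    e=g(176,367,z),g(577,366,z)
    d=p[1]-p[0]; m=(p[0]+p[1])/2; m2=(p[2]+p[3])/2
    print(z,'w',np.hypot(*d[:2]).round(2),np.hypot(*(p[3]-p[2])[:2]).round(2),'plate w',np.hypot(*(e[1]-e[0])[:2]).round(2),'yaw',np.arctan2(d[1],d[0]).round(4),np.arctan2(*(m-m2)[:2]).round(4)
     ,'mid',m.round(1))
    for yw in(-.072,): print('   centre',(m+40.25*np.array([-np.sin(yw),np.cos(yw),0])).round(1), 'plate mid',((e[0]+e[1])/2).round(1),'plate->pocket dist',np.hypot(*(m-(e[0]+e[1])/2)[:2]).round(1))
    print('   tab',g(655,152,z+0).round(1))
```

```text
46 w 54.04 53.8 plate w 119.78 yaw -0.0692 -3.0805 mid [ 433.6 -123.1   46. ]
   centre [436.5 -82.9  46. ] plate mid [ 432.2 -141.5   46. ] plate->pocket dist 18.5
   tab [511.9 -87.2  46. ]
48 w 53.54 53.29 plate w 118.66 yaw -0.0692 -3.0805 mid [ 433.6 -122.7   48. ]
   centre [436.5 -82.6  48. ] plate mid [ 432.2 -141.    48. ] plate->pocket dist 18.4
   tab [511.1 -87.2  48. ]
50 w 53.03 52.79 plate w 117.54 yaw -0.0692 -3.0805 mid [ 433.5 -122.4   50. ]
   centre [436.4 -82.2  50. ] plate mid [ 432.2 -140.5   50. ] plate->pocket dist 18.2
   tab [510.4 -87.2  50. ]
52 w 52.52 52.29 plate w 116.42 yaw -0.0692 -3.0805 mid [ 433.5 -122.    52. ]
   centre [436.4 -81.9  52. ] plate mid [ 432.2 -140.    52. ] plate->pocket dist 18.0
   tab [509.6 -87.2  52. ]
54 w 52.02 51.78 plate w 115.3 yaw -0.0692 -3.0805 mid [ 433.5 -121.7   54. ]
   centre [436.4 -81.5  54. ] plate mid [ 432.1 -139.5   54. ] plate->pocket dist 17.8
   tab [508.9 -87.2  54. ]
```

```bash
python3 -m jog '[[0.022,0.001,0,0,0,-0.004,0.015],[0.022,0.001,0,0,0,0,0.015],[0.022,0.001,0,0,0,0,0.015],[0.0222,0.0015,0,0,0,0,0.015],[0,0,0.01,0,0,0,0.015]]'
python3 -m jog '[[0,0,0.02,0,0,0,0.015],[0,0,0.02,0,0,0,0.015],[0,0,0,0,0,0,0.015],[0,0,0,0,0,0,0.015]]'
python3 - <<'E'
from h import *
s=sense();im=snap('wrist','w4.png');np.save('s4.npy',np.r_[s['eef_pos'],s['ee_rot']])
cv2.imwrite('pics/w4b.png',cv2.resize(im[:,:,::-1][110:410,100:500],None,fx=2,fy=2,interpolation=cv2.INTER_CUBIC))
M=rot(s['ee_rot']).as_matrix();print(s['eef_pos'],M.round(4)); d=np.array([436.2,-82.0,0])-s['eef_pos'];print(M.T@d)
E
```

```text
time_s: 4.75
eef_pos: [436.6, -80.4, 118.7]
ee_rot: [0.001, 0.73, 0.683, 0.0]
force: [-0.2, 0.1, -0.6]
grip_width: 0.271
grip_force: 39.9
time_s: 5.15
eef_pos: [436.1, -82.0, 78.3]
ee_rot: [-0.0, 0.731, 0.682, -0.0]
force: [-0.7, 0.2, -0.2]
grip_width: 0.273
grip_force: 39.8
[436.07491469 -81.97783508  78.34357379] [[ 6.900e-02  9.976e-01 -5.000e-04]
 [ 9.976e-01 -6.900e-02  2.000e-04]
 [ 1.000e-04 -5.000e-04 -1.000e+00]]
[-2.38587320e-02  1.64562296e-01  7.83435003e+01]
```

View pics/w4b.png

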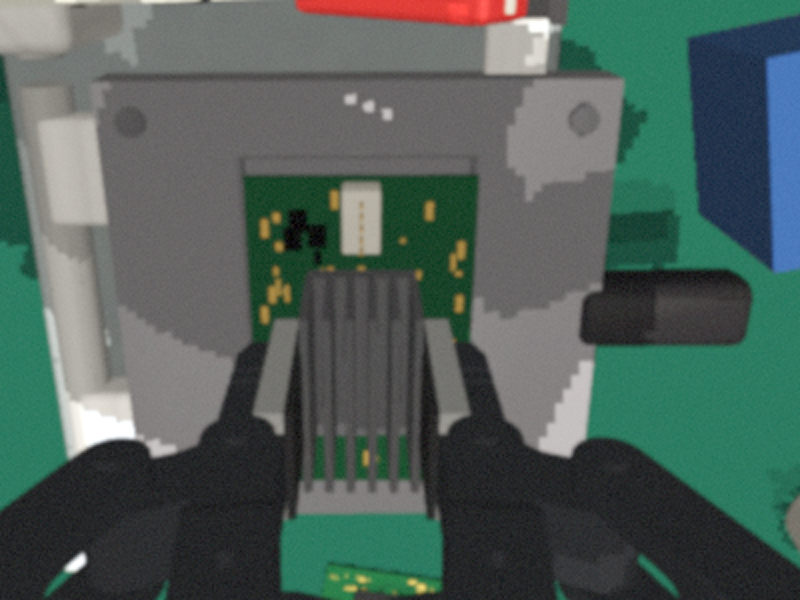

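The board is level with the pocket opening. The rim's far corners are at crop (243,157) and (477,157), and the board's far edge runs from (245,176) to (478,176). I'll check this numerically.

Run:
```python
from h import *
a=np.load('s4.npy'); s=dict(eef_pos=a[:3],ee_rot=a[3:])
g=lambda x,y,z: ray('wrist',100+(x-.5)/2,110+(y-.5)/2,z,s)
M=rot(s['ee_rot']).as_matrix()
f=lambda p:(M.T@(p-s['eef_pos'])).round(2)
for z in(51,52,53): print(z,'rim',f(g(243,157,z)),f(g(477,157,z)))
print('board',f(g(245,176,61.3)),f(g(478,176,61.3)))
```

```text
51 rim [ 40.14 -26.21  27.36] [40.07 26.11 27.34]
52 rim [ 40.41 -26.04  26.36] [40.35 25.95 26.34]
53 rim [ 40.69 -25.88  25.36] [40.62 25.78 25.34]
board [ 38.8  -24.3   17.06] [38.73 24.85 17.04]
```

```bash
python3 -m jog '[[0.0003,-0.0003,0.005,0,0,0,0.015],[0,0,0.003,0,0,0,0.015],[0,0,0.002,0,0,0,0.015],[0,0,0,0,0,0,0.015]]'
python3 -m jog '[[0,0,0.001,0,0,0,0.015],[0,0,0.0,0,0,0,0.015]]'
```

```text
time_s: 5.6
eef_pos: [435.9, -81.1, 68.6]
ee_rot: [0.0, 0.731, 0.683, 0.0]
force: [-1.0, -0.8, 3.8]
grip_width: 0.272
grip_force: 40.6
time_s: 5.8
eef_pos: [436.0, -81.2, 67.5]
ee_rot: [0.001, 0.731, 0.683, -0.0]
force: [-0.1, -2.1, 0.8]
grip_width: 0.27
grip_force: 40.0
```

```bash
python3 -m jog '[[0,0,0.0005,0,0,0,0.015],[0,0,0.0,0,0,0,0.015]]'
python3 -m jog '[[0,0,0.0005,0,0,0,0.015],[0,0,0.0,0,0,0,0.015]]'
python3 - <<'E'
from h import *
for i in range(2):
  s=sense();print(s['eef_pos'],s['force']);eyes.capture('wrist')
E
```

```text
time_s: 6.0
eef_pos: [436.0, -81.2, 66.9]
ee_rot: [0.0, 0.731, 0.683, 0.0]
force: [0.7, -3.1, -0.4]
grip_width: 0.274
grip_force: 40.0
time_s: 6.2
eef_pos: [436.0, -81.2, 66.4]
ee_rot: [0.0, 0.731, 0.683, 0.0]
force: [-0.1, -4.8, 0.2]
grip_width: 0.27
grip_force: 40.0
[435.98417313 -81.20859744  66.36570892] [-0.09519781 -4.78698813  0.24199253]
[435.97052461 -81.20947572  66.3858953 ] [ 0.96767561 -5.55452466  0.15042   ]
```

```bash
python3 -m jog '[[-0.0007,0,0,0,0,0,0.015],[0,0,0.0,0,0,0,0.015]]'
python3 -m jog '[[0,0,0.0005,0,0,0,0.015],[0,0,0.0,0,0,0,0.015]]'
python3 -m jog '[[0,0,0.0005,0,0,0,0.015],[0,0,0.0,0,0,0,0.015]]'
```

```text
time_s: 6.5
eef_pos: [435.5, -81.3, 66.1]
ee_rot: [-0.001, 0.731, 0.683, 0.0]
force: [0.2, -1.1, -0.4]
grip_width: 0.271
grip_force: 39.9
time_s: 6.7
eef_pos: [435.5, -81.3, 65.6]
ee_rot: [-0.0, 0.731, 0.683, -0.0]
force: [-0.0, 0.8, 0.0]
grip_width: 0.272
grip_force: 39.9
time_s: 6.9
eef_pos: [435.6, -81.5, 65.2]
ee_rot: [-0.0, 0.731, 0.683, -0.0]
force: [-1.0, -0.2, -1.1]
grip_width: 0.27
grip_force: 39.9
```

```bash
for i in 1 2; do python3 -m jog '[[0,0,0.0005,0,0,0,0.015],[0,0,0.0,0,0,0,0.015]]' | grep -E 'pos|^force'; done
python3 - <<'E'
from h import *
s=sense();im=snap('wrist','w5.png');np.save('s5.npy',np.r_[s['eef_pos'],s['ee_rot']])
cv2.imwrite('pics/w5b.png',cv2.resize(im[:,:,::-1][150:350,200:360],None,fx=3,fy=3,interpolation=cv2.INTER_CUBIC))
E
```

```text
eef_pos: [435.7, -81.6, 64.7]
force: [-0.6, -1.0, -0.9]
eef_pos: [435.7, -81.6, 64.5]
force: [-1.0, 0.2, 3.9]
```

View pics/w5b.png

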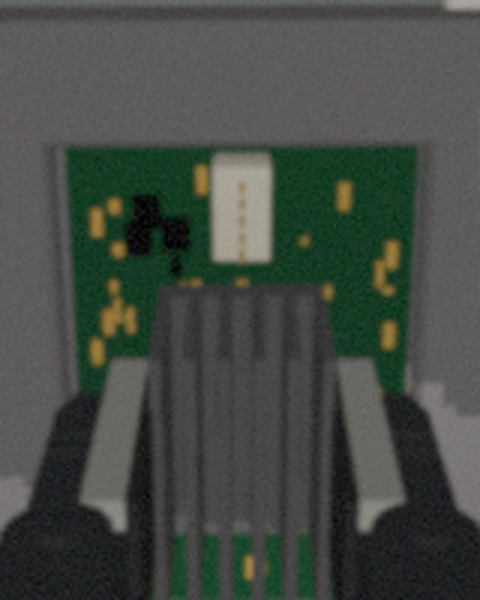

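The board is inside the pocket walls and resting on the floor, with 4 N contact. I'll release it and back off.

```bash
python3 -m jog '[[0,0,0,0,0,0,0.045],[0,0,0,0,0,0,0.045],[0,0,0,0,0,0,0.045]]'
python3 -m jog '[[0,0,-0.01,0,0,0,0.045],[0,0,-0.03,0,0,0,0.045],[0,0,-0.04,0,0,0,0.045],[0,0,0,0,0,0,0.045],[0,0,0,0,0,0,0.045]]'
python3 - <<'E'
from h import *
s=sense();im=snap('wrist','w6.png');np.save('s6.npy',np.r_[s['eef_pos'],s['ee_rot']])
hsv=cv2.cvtColor(im,cv2.COLOR_RGB2HSV)
p0=np.array(proj('wrist',[436.4,-82,49.5],s));print('expect centre px',p0)
# predicted board corners and nest rim corners px
y=np.array([.069,.9976,0]);x=np.array([.9976,-.069,0])
for a,b in((1,1),(1,-1),(-1,-1),(-1,1)): print(np.round(proj('wrist',np.array([436.2,-81.8,49.5])+25*a*x+39*b*y,s),1))
g=((hsv[...,0]>35)&(hsv[...,0]<95)&(hsv[...,1]>90)).astype(np.uint8)
n,l,st,ce=cv2.connectedComponentsWithStats(g)
for i in range(1,n):
    if st[i,4]>150: print(st[i],ce[i].round(1))
m=cv2.inRange(hsv,(0,150,80),(8,255,255)); n,l,st,ce=cv2.connectedComponentsWithStats(m); print('red',[ (st[i].tolist(),ce[i].round(1).tolist()) for i in range(1,n) if st[i,4]>50])
E
```

```text
time_s: 7.65
eef_pos: [435.7, -81.6, 64.2]
ee_rot: [-0.0, 0.731, 0.683, -0.0]
force: [0.3, 0.7, -0.2]
grip_width: 0.527
grip_force: 0.0
time_s: 8.15
eef_pos: [435.9, -81.7, 145.1]
ee_rot: [0.001, 0.731, 0.683, 0.0]
force: [0.2, -0.2, 0.2]
grip_width: 0.525
grip_force: 0.0
expect centre px [280.55073845 220.22258277]
[320.3 161.2]
[316.4 272.8]
[244.1 272.9]
[240.1 161.2]
[    0     0   339   108 26108] [143.1  42.3]
[  356    77   204   279 25925] [439.5 227.5]
[    0   103   175   302 39956] [ 73.6 240.3]
[ 241  161   78  110 4217] [280.5 211.6]
[  211   299   139   114 12075] [278.9 355.8]
[138 403  25  17 285] [152.2 412.1]
[399 402  19  18 288] [407.1 411.4]
red [([262, 73, 66, 34, 1124], [298.8, 89.0])]
```

The board's green region, u 241–319 and v 161–271, matches the prediction for a seated board. Next I'll estimate the index angle from all three cameras.

Run:
```python
from h import *
yw=-.069;ex=np.array([np.cos(yw),np.sin(yw),0]);ey=np.array([-np.sin(yw),np.cos(yw),0])
H=np.array([436.4,-81.9,0])-72*ex+[0,0,40]
print('hinge',H)
a=np.load('s6.npy'); s=dict(eef_pos=a[:3],ee_rot=a[3:])
for n,f in(('top','top0.png'),('side','side0.png'),('wrist','w6.png')):
    hsv=cv2.cvtColor(cv2.imread('pics/'+f),cv2.COLOR_BGR2HSV)
    m=cv2.inRange(hsv,(0,140,70),(9,255,255))|cv2.inRange(hsv,(174,140,70),(180,255,255))
    q=np.array(proj(n,H+109*(np.cos(.67)*ex+np.array([0,0,np.sin(.67)]))+83*ey,s))
    N,l,st,ce=cv2.connectedComponentsWithStats(m)
    i=min([i for i in range(1,N) if st[i,4]>8],key=lambda i:np.hypot(*(ce[i]-q))); print(n,'pred.67',q.round(1),'found',st[i],ce[i].round(1))
    c,M=T(n,s);u,v=ce[i];d=M[:3,:3]@[(u-c['cx'])/c['fx'],(v-c['cy'])/c['fy'],1];o=M[:3,3]
    for yy in(76,80,84):
        p=o+d*(((H-o)@ey+yy)/(d@ey)); r=p-H; print('  ',yy,'r',np.hypot(r@ex,r[2]).round(1),'phi',np.arctan2(r[2],r@ex).round(3))
    print('  phi by r=109 proj:',[(ph,np.round(proj(n,H+109*(np.cos(ph)*ex+np.array([0,0,np.sin(ph)]))+82*ey,s),1).tolist()) for ph in(.5,.6,.7,.8)])
```

```text
hinge [364.57132801 -76.93594117  40.        ]
top pred.67 [181.7 214.8] found [176 211   9  16  67] [180.8 216.8]
   76 r 128.6 phi 0.897
   80 r 117.1 phi 0.809
   84 r 106.6 phi 0.702
  phi by r=109 proj: [(0.5, [184.8, 210.0]), (0.6, [183.3, 212.6]), (0.7, [181.8, 215.8]), (0.8, [180.4, 219.5])]
side pred.67 [246.8 161.4] found [245 152   4   3  10] [246.5 153. ]
   76 r 122.5 phi 0.815
   80 r 122.2 phi 0.803
   84 r 122.0 phi 0.792
  phi by r=109 proj: [(0.5, [251.6, 167.8]), (0.6, [249.0, 164.0]), (0.7, [246.0, 160.6]), (0.8, [242.5, 157.4])]
wrist pred.67 [311.8  87.2] found [ 261   73   68   34 1179] [299.1  89. ]
   76 r 663.3 phi -1.394
   80 r 213.3 phi -1.119
   84 r 278.0 phi 1.317
  phi by r=109 proj: [(0.5, [330.5, 89.3]), (0.6, [320.6, 89.5]), (0.7, [307.4, 89.7]), (0.8, [290.6, 89.9])]
```

```bash
cat >> h.py <<'E'
yw=-.069;ex=np.array([np.cos(yw),np.sin(yw),0]);ey=np.array([-np.sin(yw),np.cos(yw),0]);ez=np.array([0,0,1.])
H=np.array([364.57,-76.94,40.])
def tabtcp(th,rel=-.3,back=0):
    e=np.cos(th)*ex+np.sin(th)*ez; n=-np.sin(th)*ex+np.cos(th)*ez; p=rel+th
    tz=np.sin(p)*ex-np.cos(p)*ez
    return H+153*e+4*n+(8-back)*tz, p
E
python3 - <<'E'
from h import *
s=sense();print(s['joints'].round(3),s['time_s'])
p,pi=tabtcp(0,-.3,70);print(p); plan(p,yw-np.pi/2,12,pi)
E
```

```text
[-0.451  0.247  1.866 -0.     1.029 -0.383] 8.2
[535.48458197 -88.75185753 103.23086233]
[-0.0, 0.0084, 0.0034] [0.0196, -0.0196, 0.1299]
[0.0011, 0.0084, 0.0032] [0.0196, -0.0196, 0.1299]
[0.0023, 0.0082, 0.003] [0.0196, -0.0196, 0.1299]
[0.0034, 0.0079, 0.0028] [0.0196, -0.0196, 0.1299]
[0.0044, 0.0074, 0.0026] [0.0196, -0.0196, 0.1299]
[0.0054, 0.0068, 0.0024] [0.0196, -0.0196, 0.1299]
[0.0063, 0.0061, 0.0021] [0.0196, -0.0196, 0.1299]
[0.0071, 0.0053, 0.0019] [0.0196, -0.0196, 0.1299]
[0.0077, 0.0044, 0.0016] [0.0196, -0.0196, 0.1299]
[0.0083, 0.0034, 0.0014] [0.0196, -0.0196, 0.1299]
[0.0086, 0.0023, 0.0012] [0.0196, -0.0196, 0.1299]
[0.0089, 0.0012, 0.001] [0.0196, -0.0196, 0.1299]
```

```bash
python3 -m jog '[[0,0.0084,0,0.0196,-0.0196,0.13,0.045],[0.0011,0.0084,0,0.0196,-0.0196,0.13,0.045],[0.0023,0.0082,0,0.0196,-0.0196,0.13,0.045],[0.0034,0.0079,0,0.0196,-0.0196,0.13,0.045],[0.0044,0.0074,0,0.0196,-0.0196,0.13,0.045]]'
python3 -m jog '[[0.0054,0.0068,0,0.0196,-0.0196,0.13,0.045],[0.0063,0.0061,0,0.0196,-0.0196,0.13,0.045],[0.0071,0.0053,0,0.0196,-0.0196,0.13,0.045],[0.0077,0.0044,0,0.0196,-0.0196,0.13,0.045],[0.0083,0.0034,0,0.0196,-0.0196,0.13,0.045]]'
python3 -m jog '[[0.0086,0.0023,0,0.0196,-0.0196,0.13,0.045],[0.0089,0.0012,0,0.0196,-0.0196,0.13,0.045],[0,0,0,0,0,0,0.045],[0,0,0,0,0,0,0.045]]'
python3 - <<'E'
from h import *
s=sense();im=snap('wrist','w7.png');np.save('s7.npy',np.r_[s['eef_pos'],s['ee_rot']])
p,pi=tabtcp(0,-.3,70);print(s['eef_pos'],p); plan(p,yw-np.pi/2,1,pi)
hsv=cv2.cvtColor(im,cv2.COLOR_RGB2HSV)
m=cv2.inRange(hsv,(0,140,60),(9,255,255)); n,l,st,ce=cv2.connectedComponentsWithStats(m); print('red',[ (st[i].tolist(),ce[i].round(1).tolist()) for i in range(1,n) if st[i,4]>50])
print('tab grip px',proj('wrist',H+153*ex+11*ez,s),'tip',proj('wrist',H+168*ex+11*ez,s),'root',proj('wrist',H+130*ex+11*ez,s))
dk=(im.max(2)<75).astype(np.uint8); n,l,st,ce=cv2.connectedComponentsWithStats(dk)
print('dark',[ (st[i].tolist(),ce[i].round(1).tolist()) for i in range(1,n) if st[i,4]>150])
for ph in(.6,.7,.8): print(ph,np.round(proj('wrist',H+109*(np.cos(ph)*ex+np.sin(ph)*ez)+82*ey,s),1))
E
```

```text
time_s: 8.7
eef_pos: [477.9, -83.9, 141.1]
ee_rot: [-0.003, 0.91, 0.41, -0.069]
force: [-0.8, 0.2, 0.1]
grip_width: 0.526
grip_force: 0.0
time_s: 9.2
eef_pos: [521.3, -86.5, 133.1]
ee_rot: [-0.005, 0.987, 0.094, -0.13]
force: [-0.3, -0.5, 0.6]
grip_width: 0.528
grip_force: 0.0
time_s: 9.6
eef_pos: [538.1, -87.8, 128.8]
ee_rot: [-0.005, 0.988, -0.033, -0.15]
force: [-0.2, 0.2, 0.3]
grip_width: 0.53
grip_force: 0.0
[538.13495548 -87.84421715 128.78989617] [535.48458197 -88.75185753 103.23086233]
[0.0053, 0.0012, 0.0256] [0.0, 0.0007, 0.0022]
red []
tab grip px (np.float64(281.7230029452727), np.float64(224.23402126668665)) tip (np.float64(281.80994994152513), np.float64(204.32066930326715)) root (np.float64(281.6021230668105), np.float64(251.9189749610505))
dark [([392, 0, 17, 41, 397], [398.8, 14.5]), ([0, 3, 103, 63, 4181], [43.4, 30.0]), ([524, 12, 36, 134, 2168], [548.2, 91.3]), ([425, 29, 60, 41, 410], [452.9, 42.0]), ([0, 176, 560, 244, 52442], [206.6, 339.3]), ([174, 181, 209, 76, 4453], [276.1, 214.4]), ([218, 230, 18, 16, 185], [226.7, 236.4]), ([329, 230, 18, 13, 184], [337.2, 236.0]), ([442, 243, 38, 35, 528], [456.3, 256.9]), ([170, 254, 15, 20, 234], [177.1, 262.9]), ([256, 329, 24, 14, 199], [267.2, 334.4])]
0.6 [146.5 356.9]
0.7 [144.6 376.4]
0.8 [143.3 395.9]
```

```bash
python3 -m jog '[[0.0053,0.0012,0.0256,0,0.0007,0.0022,0.045],[0,0,0.03,0,0,0,0.045],[0,0,0.025,0,0,0,0.045],[0,0,0,0,0,0,0.045],[0,0,0,0,0,0,0.045]]'
python3 - <<'E'
from h import *
from scipy.optimize import least_squares
import itertools
s=sense();p,pi=tabtcp(0,-.3,0);print(s['eef_pos'],p,s['force'])
V=[]
for k,n,f in((4,'wrist','w4.png'),(5,'wrist','w5.png'),(6,'wrist','w6.png'),(3,'wrist','w3.png'),(0,'top','top0.png')):
    st_=None
    if k: a=np.load(f's{k}.npy'); st_=dict(eef_pos=a[:3],ee_rot=a[3:])
    hsv=cv2.cvtColor(cv2.imread('pics/'+f),cv2.COLOR_BGR2HSV)
    m=cv2.inRange(hsv,(0,130,60),(10,255,255))|cv2.inRange(hsv,(172,130,60),(180,255,255))
    q=np.array(proj(n,H+109*(np.cos(.7)*ex+np.sin(.7)*ez)+82*ey,st_))
    N,l,st,ce=cv2.connectedComponentsWithStats(m)
    L=[i for i in range(1,N) if st[i,4]>40 and np.hypot(*(ce[i]-q))<60]
    print(f,q.round(1),[(st[i].tolist(),ce[i].round(1).tolist()) for i in L])
    for i in L[:1]:
        if k in(5,6,4,0):
            x,y,w,h,_=st[i]; V.append((n,st_,np.array([x,y,x+w,y+h])-.5 if 1 else 0))
def bb(P,n,st_):
    ph,a,b,y0,y1=P; e=np.cos(ph)*ex+np.sin(ph)*ez; t=-np.sin(ph)*ex+np.cos(ph)*ez
    q=np.array([proj(n,H+(109+i*a)*e+j*b*t+y*ey,st_) for i,j,y in itertools.product((-1,1),(-1,1),(y0,y1))])
    return np.r_[q.min(0),q.max(0)]
def res(P):
    r=[]
    for n,st_,B in V:
        d=bb(P,n,st_)-B
        if B[1]<1: d[1]=0
        r.append(d*(2 if n=='top' else 1))
    return np.concatenate(r)
for p0 in(.6,.75):
    o=least_squares(res,[p0,14,5,76,86],loss='soft_l1'); print(o.x.round(3),o.cost.round(1),res(o.x).round(1))
E
```

```text
time_s: 10.15
eef_pos: [520.3, -87.9, 52.1]
ee_rot: [-0.005, 0.988, -0.035, -0.148]
force: [0.5, 0.3, 0.3]
grip_width: 0.529
grip_force: 0.0
[520.2595551  -87.91141336  52.09015896] [514.84739198 -87.32562727  36.35730809] [0.52791702 0.3258542  0.28902463]
w4.png [323.5  93.7] [([247, 61, 121, 62, 3996], [316.6, 90.0])]
w5.png [332.3  96.8] [([244, 57, 143, 75, 5689], [327.8, 91.9])]
w6.png [307.1  91. ] [([261, 73, 68, 34, 1225], [299.3, 89.3])]
w3.png [ 329.5 -210.8] []
top0.png [181.8 215.8] [([176, 211, 9, 16, 72], [180.9, 217.0])]Traceback (most recent call last):
  File "<stdin>", line 30, in <module>
    return func(*args, **kwargs)
    result = trf(vector_fun.fun, vector_fun.jac, x0, f0, J0, lb, ub, ftol, xtol,
                 gtol, max_nfev, x_scale, loss_function, tr_solver,
                 tr_options.copy(), verbose, callback=callback_wrapped)
    return trf_no_bounds(
        fun, jac, x0, f0, J0, ftol, xtol, gtol, max_nfev, x_scale,
        loss_function, tr_solver, tr_options, verbose, callback=callback)
    f_new = fun(x_new)
    self._update_fun()
    ~~~~~~~~~~~~~~~~^^
    self.f = self.fun_wrapped(xp_copy(self.x))
             ~~~~~~~~~~~~~~~~^^^^^^^^^^^^^^^^^
    return np.atleast_1d(self.fun(x))
                         ~~~~~~~~^^^
    return self.f(x, *self.args, **self.kwargs)
           ~~~~~~^^^^^^^^^^^^^^^^^^^^^^^^^^^^^^
  File "<stdin>", line 25, in res
  File "<stdin>", line 20, in bb
  File "h.py", line 16, in proj
    c,M=T(n,s); q=np.linalg.inv(M)@np.r_[p,1]
        ~^^^^^
  File "h.py", line 8, in T
    c=eyes.calibration(n)
ValueError: time passes only in moves, steps and waits
```

```bash
sed -i 's/c=eyes.calibration(n)$/c=C.get(n) or C.setdefault(n,eyes.calibration(n))/; s/^def rot/C={}\ndef rot/' h.py
cat > fit.py <<'E'
from h import *
from scipy.optimize import least_squares
import itertools
V=[]
for k,n,B in((4,'wrist',[247,61,368,123]),(5,'wrist',[244,57,387,132]),(6,'wrist',[261,73,329,107]),(0,'top',[176,211,185,227])):
    st_=None
    if k: a=np.load(f's{k}.npy'); st_=dict(eef_pos=a[:3],ee_rot=a[3:])
    V.append((n,st_,np.array(B)-.5))
def bb(P,n,st_):
    ph,a,b,y0,y1=P; e=np.cos(ph)*ex+np.sin(ph)*ez; t=-np.sin(ph)*ex+np.cos(ph)*ez
    q=np.array([proj(n,H+(109+i*a)*e+j*b*t+y*ey,st_) for i,j,y in itertools.product((-1,1),(-1,1),(y0,y1))])
    return np.r_[q.min(0),q.max(0)]
def res(P): return np.concatenate([(bb(P,n,st_)-B)*(2 if n=='top' else 1) for n,st_,B in V])
for p0 in(.6,.75):
  for b in (3,8):
    o=least_squares(res,[p0,14,b,76,86],loss='soft_l1',bounds=([.4,5,1,60,78],[1,30,15,84,100])); print(o.x.round(3),o.cost.round(1),res(o.x).round(1))
E
python3 fit.py
python3 -m jog '[[-0.0005,0.0005,0.0165,0,0,0,0.045],[0,0,0,0,0,0,0.045]]'
```

```text
[ 0.785 15.727  3.48  76.702 88.856] 1.5 [ 0.1 -0.6 -0.5 -0.4 -0.2  0.5  0.2  0.3  0.4 -0.1  0.8 -0.1  0.1  1.1
  0.3  0.3]
[ 0.785 15.727  3.48  76.702 88.856] 1.5 [ 0.1 -0.6 -0.5 -0.4 -0.2  0.5  0.2  0.3  0.4 -0.1  0.8 -0.1  0.1  1.1
  0.3  0.3]
[ 0.785 15.727  3.48  76.702 88.856] 1.5 [ 0.1 -0.6 -0.5 -0.4 -0.2  0.5  0.2  0.3  0.4 -0.1  0.8 -0.1  0.1  1.1
  0.3  0.3]
[ 0.785 15.727  3.48  76.702 88.856] 1.5 [ 0.1 -0.6 -0.5 -0.4 -0.2  0.5  0.2  0.3  0.4 -0.1  0.8 -0.1  0.1  1.1
  0.3  0.3]
time_s: 10.35
eef_pos: [514.5, -87.9, 35.9]
ee_rot: [-0.005, 0.988, -0.035, -0.149]
force: [0.6, 0.5, -0.4]
grip_width: 0.527
grip_force: 0.0
```

The fit gives an index angle of about 0.785 rad, with residuals mostly under 1 px. I'll grip the tab and work out the arc step.

```bash
python3 -m jog '[[0,0,0,0,0,0,0.01],[0,0,0,0,0,0,0.01],[0,0,0,0,0,0,0.01],[0,0,0,0,0,0,0.01],[0,0,0,0,0,0,0.01]]' 60
python3 - <<'E'
from h import *
s=sense();A=rot(s['ee_rot']); d=.035
Rw=R.from_rotvec(-d*ey); v=Rw.apply(s['eef_pos']-H)+H-s['eef_pos']
print('step mm',A.inv().apply(v).round(2),'turn',(A.inv().apply(-d*ey)).round(4), s['force'],s['wrist_torque'])
E
```

```text
time_s: 10.85
eef_pos: [515.6, -87.4, 37.0]
ee_rot: [-0.005, 0.988, -0.035, -0.148]
force: [2.0, 4.7, 5.7]
grip_width: 0.2
grip_force: 59.0
step mm [-1.54  0.   -5.07] turn [ 0.0001  0.035  -0.    ] [2.01098177 4.71553691 5.66858267] [ 0.76217544 -0.11150174 -0.02276735]
```

```bash
python3 -m jog '[[-0.0008,0,-0.0025,0,0.0175,0,0.01],[-0.00154,0,-0.00507,0,0.035,0,0.01],[-0.00154,0,-0.00507,0,0.035,0,0.01],[-0.00154,0,-0.00507,0,0.035,0,0.01],[-0.00154,0,-0.00507,0,0.035,0,0.01]]'
cat > th.py <<'E'
from h import *
s=sense();M=rot(s['ee_rot']).as_matrix();tz=M[:,2]
g=s['eef_pos']-8*tz; r=g-H; 
print('pitch',np.arctan2(tz@ex,-tz[2]).round(3),'theta from grip',(np.arctan2(r[2],r@ex)-np.arctan2(4,153)).round(3),'rad',np.hypot(r@ex,r[2]).round(2),'F',s['force'].round(1),s['wrist_torque'].round(2),s['time_s'],s['joints'].round(2))
E
python3 th.py
```

```text
time_s: 11.35
eef_pos: [514.3, -87.3, 60.5]
ee_rot: [-0.002, 0.997, -0.036, -0.068]
force: [5.2, 4.6, -1.3]
grip_width: 0.199
grip_force: 58.6
pitch -0.137 theta from grip 0.159 rad 153.84 F [ 5.2  4.6 -1.3] [ 0.71 -0.51  0.12] 11.35 [-0.37  0.59  1.61 -0.05  1.08  1.29]
```

```bash
for i in 1; do python3 -m jog '[[-0.00154,0,-0.00507,0,0.035,0,0.01],[-0.00154,0,-0.00507,0,0.035,0,0.01],[-0.00154,0,-0.00507,0,0.035,0,0.01],[-0.00154,0,-0.00507,0,0.035,0,0.01],[-0.00154,0,-0.00507,0,0.035,0,0.01]]' | grep -E '^force|grip'; python3 th.py; python3 -m jog '[[-0.00154,0,-0.00507,0,0.035,0,0.01],[-0.00154,0,-0.00507,0,0.035,0,0.01],[-0.00154,0,-0.00507,0,0.035,0,0.01],[-0.00154,0,-0.00507,0,0.035,0,0.01],[-0.00154,0,-0.00507,0,0.035,0,0.01]]' | grep -E '^force|grip'; python3 th.py; done
```

```text
force: [3.6, 5.1, -1.1]
grip_width: 0.2
grip_force: 58.6
pitch 0.038 theta from grip 0.336 rad 153.89 F [ 3.6  5.1 -1.1] [ 0.79 -0.51  0.27] 11.85 [-0.4   0.46  1.74  0.01  0.91  1.23]
force: [4.5, 5.3, 0.2]
grip_width: 0.199
grip_force: 58.7
pitch 0.213 theta from grip 0.512 rad 153.97 F [4.5 5.3 0.2] [ 0.9  -0.44  0.37] 12.35 [-0.44  0.33  1.88  0.11  0.74  1.13]
```

```bash
python3 -m jog '[[-0.00154,0,-0.00507,0,0.035,0,0.01],[-0.00154,0,-0.00507,0,0.035,0,0.01],[-0.00154,0,-0.00507,0,0.035,0,0.01],[-0.00154,0,-0.00507,0,0.035,0,0.01],[-0.00154,0,-0.00507,0,0.035,0,0.01]]' | grep -E '^force|grip'; python3 -m jog '[[-0.00154,0,-0.00507,0,0.035,0,0.01],[-0.00154,0,-0.00507,0,0.035,0,0.01],[-0.0008,0,-0.0025,0,0.0175,0,0.01],[0,0,0,0,0,0,0.01],[0,0,0,0,0,0,0.01]]' | grep -E '^force|grip'; python3 th.py
python3 - <<'E'
from h import *
s=sense()
im=snap('top','top1.png');im2=snap('side','side1.png');im3=snap('wrist','w8.png');np.save('s8.npy',np.r_[s['eef_pos'],s['ee_rot']])
for nm,I in(('top',im),('side',im2),('w',im3)):
    hsv=cv2.cvtColor(I,cv2.COLOR_RGB2HSV)
    m=cv2.inRange(hsv,(0,130,60),(10,255,255)); n,l,st,ce=cv2.connectedComponentsWithStats(m); print(nm,'red',[ (st[i].tolist(),ce[i].round(1).tolist()) for i in range(1,n) if st[i,4]>8])
for th in(.68,.73,.78,.83):
    e=np.cos(th)*ex+np.sin(th)*ez;nn=-np.sin(th)*ex+np.cos(th)*ez
    q=lambda r,y,z,n: np.round(proj(n,H+r*e+y*ey+z*nn,s),1).tolist()
    # plate far-left, far-right top corners, pocket centre
    print(th,[q(130,58,12,n) for n in('top','side')],[q(130,-58,12,n) for n in('top','side')])
E
```

```text
force: [5.5, 5.7, 2.6]
grip_width: 0.2
grip_force: 58.7
force: [4.2, 3.9, 3.6]
grip_width: 0.197
grip_force: 58.8
pitch 0.474 theta from grip 0.775 rad 154.14 F [4.2 3.9 3.6] [ 0.76 -0.38  0.49] 13.35 [-0.53  0.14  2.09  0.42  0.51  0.79]
top red [([288, 41, 7, 17, 45], [290.4, 46.9])]
side red [([360, 1, 7, 2, 9], [362.7, 1.8]), ([114, 118, 74, 25, 915], [150.6, 132.8]), ([242, 152, 6, 7, 12], [245.1, 154.1])]
w red [([78, 344, 37, 30, 589], [95.3, 356.9])]
0.68 [[192.6, 210.7], [252.6, 153.9]] [[255.5, 216.2], [266.2, 170.0]]
0.73 [[191.7, 213.1], [250.4, 152.1]] [[255.0, 218.6], [263.8, 167.9]]
0.78 [[190.9, 215.6], [248.1, 150.3]] [[254.5, 221.2], [261.3, 166.0]]
0.83 [[190.1, 218.3], [245.7, 148.7]] [[254.1, 223.9], [258.7, 164.3]]
```

Run:
```python
from h import *
import itertools
a=np.load('s8.npy'); s=dict(eef_pos=a[:3],ee_rot=a[3:])
for ph in(.70,.74,.785,.83):
    e=np.cos(ph)*ex+np.sin(ph)*ez; t=-np.sin(ph)*ex+np.cos(ph)*ez
    q=np.array([proj('wrist',H+(109+i*15.7)*e+j*3.5*t+y*ey,s) for i,j,y in itertools.product((-1,1),(-1,1),(76.7,88.9))]); print(ph,'red bbox',q.min(0).round(1),q.max(0).round(1))
th=.775;e=np.cos(th)*ex+np.sin(th)*ez;nn=-np.sin(th)*ex+np.cos(th)*ez
f=lambda r,y,z,n='wrist':np.round(proj(n,H+r*e+y*ey+z*nn,s),1)
print('plug',f(72,31,16),'far board corners',f(97,39,9),f(97,-39,9),'sink top',f(72,0,33), 'top cam board corners',[f(72+i*25,j*39,7,'top') for i,j in((1,1),(1,-1),(-1,-1),(-1,1))],'plug top cam',f(72,31,14,'top'))
im=cv2.imread('pics/w8.png');hsv=cv2.cvtColor(im,cv2.COLOR_BGR2HSV)
t=cv2.imread('pics/top1.png');ht=cv2.cvtColor(t,cv2.COLOR_BGR2HSV)
for nm,hh in(('w',hsv),('top',ht)):
    g=((hh[...,0]>35)&(hh[...,0]<95)&(hh[...,1]>90)).astype(np.uint8); n,l,st,ce=cv2.connectedComponentsWithStats(g)
    print(nm,[(st[i].tolist(),ce[i].round(0).tolist()) for i in range(1,n) if 60<st[i,4]<6000])
```

```text
0.7 red bbox [ 86.1 325.5] [132.4 379. ]
0.74 red bbox [ 81.4 333.9] [129.9 386.1]
0.785 red bbox [ 75.9 344.2] [127.1 394.6]
0.83 red bbox [ 70.3 355.4] [124.2 403.6]
plug [217.1 439.1] far board corners [196.7 399.7] [361.6 399.1] sink top [279.4 479. ] top cam board corners [array([203.2, 227.8]), array([244.7, 231.5]), array([245. , 250.5]), array([204.9, 246.9])] plug top cam [207.5 240.5]
w [([163, 162, 10, 104, 419], [169.0, 215.0]), ([0, 285, 136, 80, 4087], [67.0, 319.0]), ([132, 318, 20, 30, 215], [143.0, 333.0]), ([42, 376, 11, 22, 147], [47.0, 386.0]), ([408, 386, 23, 23, 153], [419.0, 396.0]), ([132, 389, 16, 17, 61], [139.0, 396.0]), ([249, 400, 64, 13, 513], [282.0, 405.0])]
top [([0, 134, 56, 6, 250], [22.0, 136.0]), ([82, 135, 11, 14, 139], [87.0, 141.0]), ([234, 231, 11, 19, 163], [240.0, 240.0]), ([400, 262, 46, 32, 1153], [423.0, 277.0]), ([138, 281, 48, 46, 888], [162.0, 303.0])]
```

The red blob's top edge (v=344) matches the 0.785 rad prediction, the plate stands at about 0.775, and the board edge is where it should be in both views. I'll let it settle briefly and hand in.

```bash
python3 -m jog '[[-0.0004,0,-0.0012,0,0.008,0,0.01],[0,0,0,0,0,0,0.01],[0,0,0,0,0,0,0.01],[0,0,0,0,0,0,0.01],[0,0,0,0,0,0,0.01]]'; python3 th.py; python3 -m jog '[[0,0,0,0,0,0,0.01],[0,0,0,0,0,0,0.01],[0,0,0,0,0,0,0.01]]' | grep grip; python3 -c "
from rig import finish_job; print(finish_job())"
```

```text
time_s: 14.0
eef_pos: [474.5, -84.8, 144.4]
ee_rot: [0.009, 0.97, -0.034, 0.239]
force: [4.7, 4.7, 3.6]
grip_width: 0.199
grip_force: 58.9
pitch 0.482 theta from grip 0.782 rad 154.12 F [4.7 4.7 3.6] [ 0.73 -0.46  0.48] 14.0 [-0.53  0.14  2.09  0.43  0.51  0.78]
grip_width: 0.201
grip_force: 58.9
the job is handed in; nothing more can be done
None
```

I handed the job in with the power board lying in its pocket, connector end at the arc, and the gripper holding the plate still at about 0.78 rad, where I measured the red index at about 0.785; no pass or fail result came back.

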